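# Build up the keyed riser stack on the drilling jig

### The arm

A 6-joint arm with a two-finger parallel gripper is mounted at the origin on the work surface. World frame = base frame: x ahead of the robot, y to its left, z up, the work surface at z = 0. Lengths are in mm, angles in rad, forces in N, time in s.
With the tool pointing down it reaches from about 300 to 775 mm from the base axis. Payload 14.6 kg.
Tool frame: the origin (TCP) lies at the very end of the fingers, on their centre line; the grasp point (between the pads) lies 19 mm behind it; z points along the fingers, y is the line along which they close (so a half turn about z gives the same grasp; the last joint's range is limited). The gripper opens to 94 mm and grips with 3 to 60 N. Pads are 16 mm wide; open, the fingers measure 119 mm over their backs; the gripper's body (75 mm by 177 mm) begins 78 mm behind the grasp point.
Start: joints at [1.045, 0.3, 1.521, -0, 1.321, -0.067], TCP at [243.576, 493.113, 205.446] pointing down, gripper open.
Joint ranges: [-3.03, 3.03], [-0.79, 2.21], [0.23, 2.52], [-1.04, 4.18], [0, 3.07], [-2.55, 2.55]. Speed limits (rad/s): [2.22, 2.22, 2.57, 3.14, 3.14, 3.14].

### API

Orientations are given as [roll, pitch, yaw] about the fixed x, y, z axes, in that order (R = Rz(yaw) Ry(pitch) Rx(roll)).
In Python, from cell import manip, camera, get_calibration gives the robot as it stands.
- The arm moves only by the tool arm_command, never from a script. Its argument "targets" is a list of rows, each an object of numbers: "hand": the opening, from -1 (shut) to 1 (fully open), so that 0 is half open; "x", "y", "z": the shift along the tool's x, y, z in m; "yaw": the turn about the tool's z in rad. In form: [{"hand": .., "x": .., "y": .., "z": .., "yaw": ..}, ...]. A call has 1 to 10 rows; each row shifts and turns the commanded pose from where the row before left it, along the tool's axes as they then stand; what a row does not reach is not made up. A row lasts 1/10 s, in which the tool goes at most 50 mm and 8.59 degrees, less where a joint would pass 70% of its speed; a pose out of reach is approached as far as the arm can. A call is refused whole if a number of a shift passes 0.05 or a number of a turn 0.15, either way. A call with a gripper value outside its range is refused whole. The fingers move at their own pace and stop on an object; "newtons" is the grip in N (left out, the last holds). Time passes only in rows, so rows that do not move let the fingers close. It gives the time, the measured TCP pose, the force, the opening and the grip force at its end, in the units of the state.
- manip.read_state(): the state, without advancing time (a new reading comes with each control period).
- camera(name): name is "side" or "top"; returns the picture (384x512x3 uint8, red, green, blue); there is no depth.
- get_calibration(name): a dict with "K" (3x3 intrinsics, pixels), "cam_to_world" (4x4, takes a point from camera to world coordinates). Camera axes: x right, y up, looking along -z (the intrinsics and any distortion apply to the point x, -y, -z); pixel columns grow to the right and rows downward; lengths in mm; the calibration is good to about 2 mm. A picture is of the moment at which its call begins. get_calibration takes no time and is no camera call.
- manip.sign_off(): hands the job in; it is judged then, once.
The state is a dict: "clock": time; "joints": joint angles; "qd": joint speeds; "effort": joint torques, N m; "eef_pos": TCP position; "eef_rot": TCP orientation; "wrist_force": force on the tool from outside, world axes, zero at the start; "moment": the same for the moment, N m; "finger_gap": finger opening in mm; "finger_force": force on a finger pad.
Only numpy, scipy, OpenCV 4.12 (cv2) and the standard library are available. Lean on these libraries where they do the work, as an engineer would, in place of code of your own. Each camera call takes 0.05 s, during which the arm holds its last target. There are 200 camera calls.

### The job

Build up the work support on the drilling jig: set the notched wooden riser on the jig's shoe so that both its lugs drop fully home in the shoe's notches, then set the work rest (the block with the raised end stop) on the riser the same way, both its lugs fully home in the riser's notches. Nobody has measured where the shoe is screwed down along the bed, so feel for it; leave both blocks standing level and let go of, and leave the glue, brush, hammer and wooden blanks where they are.

Things in the scene. Friction and masses are not known exactly. Their poses are not given: they have to be found in the camera images.
- bed: Jig bed: fixed plywood board with a white top sheet, 240 (x) by 160 (y) by 18 mm thick. Origin: centre of its underside; x along its length, z up. The brown wooden shoe, 146 by 56 by 32 mm high, is fixed on it, parallel to it and centred across it (y = 0), but its centre lies anywhere up to 14 mm from the bed's origin either way along x: the bed's pose does not tell where.
- shoe_top (a point): Point of the bed 50 mm above its origin, level with the shoe's top; axes as the bed's. From the shoe's true centre, two notches 15 mm deep with 2 mm chamfers: long 40 (x) by 38 (y) mm at x = -38, short 24 by 38 at x = +38. A block fits one way only, its x along the bed's x, with 2 mm play each side; home, its origin is 12 mm below this level and its body lies on the shoe; else it stands 12 mm higher.
- riser: Riser: loose pale wooden block, about 190 g. Body 130 (x) by 48 (y) by 42 mm high on two lugs that are its feet, 12 mm high, 34 mm across (y): the long lug 36 mm along x at x = -38, the short lug 20 mm at x = +38. Origin: level with the lugs' undersides, midway along; z up; body from z = 12 to 54 mm. Grip it across its 48 mm width.
- riser_top (a point): Centre of the riser's flat top, 54 mm above its origin; axes as the riser's. In the top are two open notches just like the shoe's, 15 mm deep with 2 mm chamfers: long 40 by 38 mm at x = -38, short 24 by 38 mm at x = +38. A block home on it (its x along the riser's x) has its origin 12 mm below this point.
- riser_long_lug (a point): Centre of the underside of the riser's long lug, at x = -38 mm: marks its -x end.
- rest: Work rest: loose pale wooden block, about 210 g; same body (130 by 48 by 42 mm) and same two lugs as the riser, same origin and axes (x along the block, long lug at x = -38 mm, body from z = 12 to 54 mm). Its top has no notches but a raised end stop, 12 (x) by 48 (y) by 14 mm high, across the -x (long-lug) end. Grip it across its 48 mm width.
- rest_long_lug (a point): Centre of the underside of the rest's long lug, at x = -38 mm: marks its -x end, below the end stop.
- glue: Bystander: standing glue bottle, 60 mm across, 160 mm tall. Origin: centre of its underside. Leave alone.
- brush: Bystander: bench brush lying flat, 200 mm long. Leave alone.
- hammer: Bystander: hammer lying flat, 240 mm long. Leave alone.
- blanks: Bystander: pile of three cross-shaped wooden blanks, about 230 by 165 mm, 54 mm high. Origin: near the centre of its underside. Leave alone.
Mind the look-alikes: they are no part of the job. What is shaped like the riser but black or turquoise is not meant. What is shaped like the rest but purple is not meant.

How it is judged (in metres and radians):
On the way, in this order (a step that is already met when the one before it is completed fails the run):
1. the riser is fully home in the shoe (z of riser in the frame of bed between 0.034 and 0.0415 m and x of riser in the frame of bed between -0.022 and 0.022 m and y of riser in the frame of bed between -0.008 and 0.008 m and angle between riser's own z axis and vertical below 0.06 rad and angle between the x axis of riser and the x axis of bed, either way round below 0.12 rad), for 0.2 s.
2. the work rest is fully home on the riser (all of step 1 and z of rest in the frame of riser between 0.038 and 0.0455 m and x of rest in the frame of riser between -0.006 and 0.006 m and y of rest in the frame of riser between -0.006 and 0.006 m and angle between rest's own z axis and vertical below 0.06 rad and angle between the x axis of rest and the x axis of riser, either way round below 0.12 rad), for 0.2 s.
At the end, for the whole second after the job is handed in: Riser home in the shoe: origin 34 to 41.5 mm above the bed's, within 22 mm along and 8 mm across its centre. Rest home on the riser: origin 38 to 45.5 mm above the riser's, within 6 mm along and across. Both parallel within 0.12 rad, level within 0.06 rad, at rest and released (all of step 2 and linear speed of each of riser, rest below 0.02 m/s); the robot touches nothing.
It fails at once if the glue is shifted by more than 30 mm (distance of glue from where it was at the start of the episode above 0.03 m).
It fails at once if the brush is shifted by more than 30 mm (distance of brush from where it was at the start of the episode above 0.03 m).
It fails at once if the hammer is shifted by more than 30 mm (distance of hammer from where it was at the start of the episode above 0.03 m).
It fails at once if the blanks is shifted by more than 30 mm (distance of blanks from where it was at the start of the episode above 0.03 m).
It also fails if it takes over 67 s, if anything falls off the work surface, if the arm or the gripper's body presses on something with over 40 N, if the wrist force passes 120 N, or if a joint passes its speed limit or range.

## Working session

There is one attempt and no reset: what is moved stays moved. The work goes in short steps, Python scripts to look and compute and a tool call to move; the robot and the scene stay as the last step left them, time stands still between calls to the robot, and variables do not carry over. Pictures are saved under pics/ and viewed, at most 10 in all, crops included, and the job is handed in when it is done.

Besides the shell and the picture viewer there is one more tool, called after ">>>" as a command line: name --argument value ..., lists and objects as JSON in quotes. arm_command: Moves the arm, as the interface text tells. Its arguments: {"type":"object","properties":{"targets":{"type":"array"},"newtons":{"type":"number"}},"required":["targets"]}

```bash
mkdir -p pics
python3 - <<'E'
from cell import manip, camera, get_calibration
import cv2
for n in("top","side"):
    im=camera(n); cv2.imwrite(f"pics/{n}0.png",im[:,:,::-1])
    c=get_calibration(n); print(n,{k:(v.tolist() if hasattr(v,'tolist') else v) for k,v in c.items()})
print(manip.read_state())
E
```

```text
top {'K': [[357.6130704507673, 0.0, 258.32829637967905], [0.0, 357.6130704507673, 190.7772179547883], [0.0, 0.0, 1.0]], 'cam_to_world': [[-0.009645273872577681, 0.9895773233122405, -0.14367912123236248, 355.58092739207467], [-0.999949521194901, -0.009140668156157907, 0.004171719998566925, 9.01888636026806], [0.002814916341636615, 0.14371210586391095, 0.9896155348791515, 1318.9502482438531], [0.0, 0.0, 0.0, 1.0]]}
side {'K': [[483.27572270816626, 0.0, 250.96746989159485], [0.0, 483.27572270816626, 196.13818785779455], [0.0, 0.0, 1.0]], 'cam_to_world': [[0.8962188974698027, 0.2555342324743244, -0.36262093686350927, -4.389241918431841], [-0.44358568272927873, 0.525138275281898, -0.7262654706865479, -1102.6619043953187], [0.004840443741118306, 0.8117462952596158, 0.5839901730651619, 962.9159260695425], [0.0, 0.0, 0.0, 1.0]]}
{'clock': 0.1, 'joints': array([ 1.04539714e+00,  3.00412141e-01,  1.52148892e+00,  8.83924127e-06,
        1.32068193e+00, -6.66156987e-02]), 'qd': array([ 0.00014689,  0.00067797, -0.00172568,  0.00056009,  0.00017492,
        0.00135027]), 'effort': array([ 1.40929274e-04, -5.32643723e+01, -3.53286695e+01,  7.08794896e-02,
        2.34754389e-02, -9.21180367e-05]), 'eef_pos': array([243.47023979, 492.93207072, 204.95765416]), 'eef_rot': array([-3.14060509e+00, -7.44659337e-05,  2.68280694e+00]), 'wrist_force': array([-0.07663642,  1.10562574, -0.4849508 ]), 'moment': array([ 0.06690006,  0.00502312, -0.00214142]), 'finger_force': 0.0, 'finger_gap': 94.3410463697901}
```

View pics/top0.png

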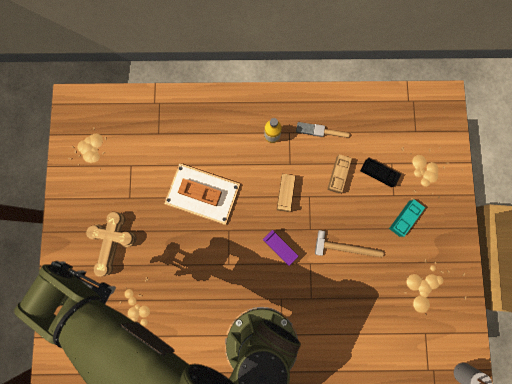

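View pics/side0.png

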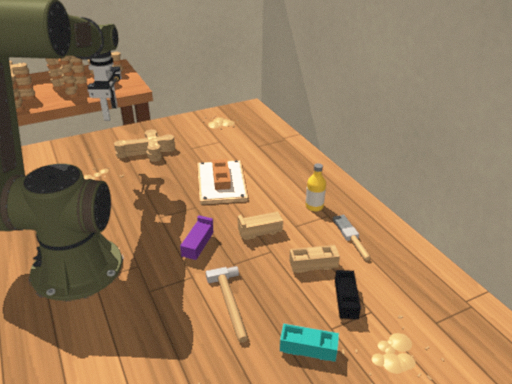

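The top view shows the bed at (203,193), the pale rest at (286,192) and the pale notched riser at (340,173). The purple, black and turquoise look-alikes are at (281,247), (380,172) and (408,217). I'll zoom in for accurate corners.

Run:
```python
import cv2,numpy as np
im=cv2.imread("pics/top0.png"); s=cv2.imread("pics/side0.png")
a=cv2.resize(im[155:230,160:245],None,fx=8,fy=8,interpolation=cv2.INTER_CUBIC)   # 680x600
cv2.imwrite("pics/bed.png",a)
b=cv2.resize(im[145:220,270:360],None,fx=8,fy=8,interpolation=cv2.INTER_CUBIC)  # 720x600
cv2.imwrite("pics/blocks.png",b)
```

```text
(no output)
```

View pics/bed.png

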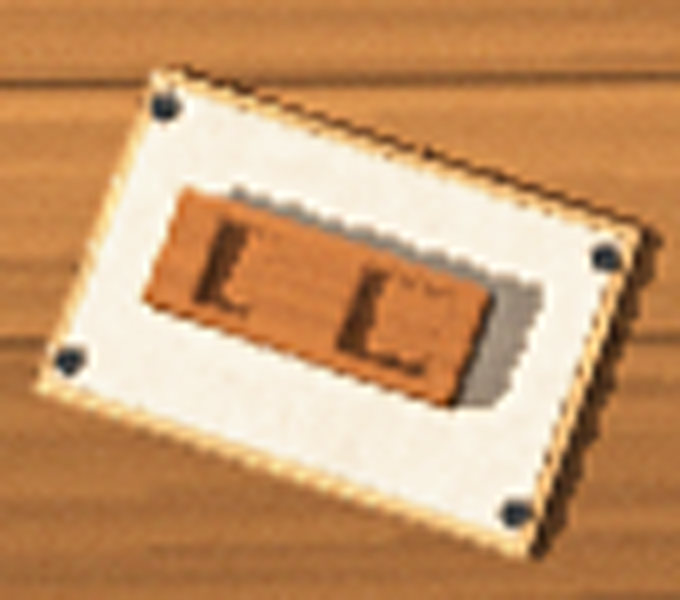

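View pics/blocks.png

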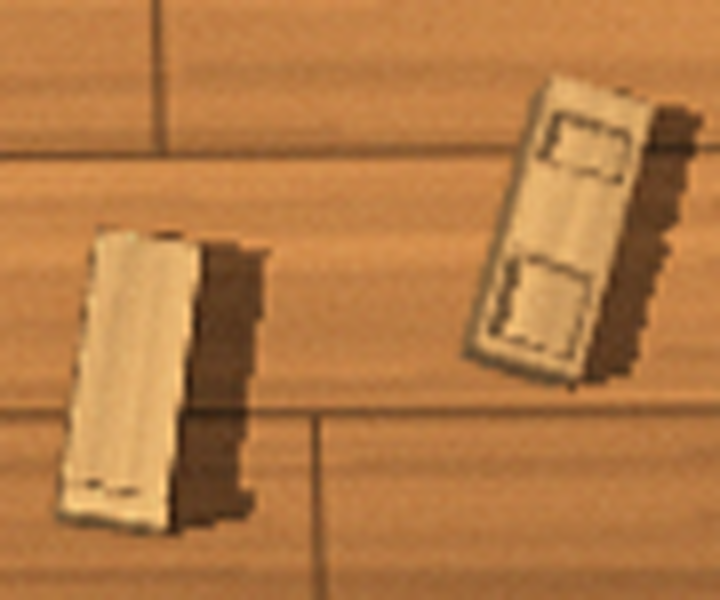

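The crops give these orientations:

- **Bed:** the shoe's long notch is at image right (380,320) and its short notch at image left (225,265), so bed +x points to image left.
- **Riser:** the long notch is at the bottom (545,305) and the short notch at the top (590,145), so riser +x points up.
- **Rest:** the end stop is at the bottom (110,500), so rest +x points up.

Next I'll measure them by segmentation.

```bash
cat > h.py <<'E'
import cv2,numpy as np
from cell import manip,camera,get_calibration
def back(n,uv,z):
    c=get_calibration(n);K=np.array(c["K"]);T=np.array(c["cam_to_world"])
    uv=np.atleast_2d(np.asarray(uv,float)); p=(np.c_[uv,np.ones(len(uv))])@np.linalg.inv(K).T
    d=(p*[1,-1,-1])@T[:3,:3].T; o=T[:3,3]
    return (o+d*((z-o[2])/d[:,2])[:,None])[:,:2]
def proj(n,P):
    c=get_calibration(n);K=np.array(c["K"]);T=np.array(c["cam_to_world"])
    q=(np.atleast_2d(P)-T[:3,3])@T[:3,:3]*[1,-1,-1]; q=q@K.T; return q[:,:2]/q[:,2:]
def rect(n,im,box,z,test):
    u0,v0,u1,v1=box; s=8
    a=cv2.resize(im[v0:v1,u0:u1],None,fx=s,fy=s,interpolation=cv2.INTER_CUBIC)
    m=test(cv2.cvtColor(a,cv2.COLOR_BGR2HSV).astype(int)).astype(np.uint8)
    m=cv2.morphologyEx(m,cv2.MORPH_OPEN,np.ones((9,9)));
    c=max(cv2.findContours(m,0,1)[0],key=cv2.contourArea)[:,0]
    p=back(n,(c+.5)/s-.5+[u0,v0],z).astype(np.float32)
    (cx,cy),wh,_=r=cv2.minAreaRect(p); b=cv2.boxPoints(r)
    e=[b[1]-b[0],b[2]-b[1]]; L=max(e,key=np.linalg.norm)
    return np.round([cx,cy,*sorted(wh),np.arctan2(L[1],L[0])],3),a,m
E
python3 - <<'E'
from h import *
im=cv2.imread("pics/top0.png")
for uv in [(286,190),(340,165),(345,172),(310,190),(200,200),(190,170),(187,192),(205,190),(168,190),(336,188),(283,210)]:
    print(uv,cv2.cvtColor(im[uv[1]:uv[1]+1,uv[0]:uv[0]+1],cv2.COLOR_BGR2HSV)[0,0])
R={}
for k,box,z,t in [("bed",(160,155,245,230),18,lambda h:(h[...,2]>190)&(h[...,1]<125)),
 ("shoe",(175,172,225,210),50,lambda h:(h[...,1]>125)),
 ("rest",(272,168,302,216),54,lambda h:(h[...,1]<143)&(h[...,2]>150)),
 ("riser",(325,150,356,198),54,lambda h:(h[...,1]<143)&(h[...,2]>150))]:
    r,a,m=rect("top",im,box,z,t); print(k,r); R[k]=r
    a[...,2][cv2.morphologyEx(m,cv2.MORPH_GRADIENT,np.ones((3,3)))>0]=255; R[k+"a"]=a
h=max(R[k+"a"].shape[0] for k in("shoe","rest","riser"))
cv2.imwrite("pics/seg.png",np.hstack([cv2.copyMakeBorder(R[k+"a"],0,h-R[k+"a"].shape[0],0,0,0) for k in("shoe","rest","riser")])[:600,:888])
E
```

```text
(286, 190) [ 17 133 223]
(340, 165) [ 16 139 206]
(345, 172) [ 17 136 206]
(310, 190) [ 14 162 198]
(200, 200) [ 12 158 182]
(190, 170) [ 19  31 248]
(187, 192) [ 12 178 113]
(205, 190) [ 10 164 101]
(168, 190) [ 14 158 198]
(336, 188) [ 15 139 172]
(283, 210) [ 17 140 109]
bed [537.642 211.942 160.267 239.752   1.231]
shoe [538.746 215.005  58.51  150.093   1.23 ]
rest [ 5.34669e+02 -9.44340e+01  4.90240e+01  1.31131e+02 -1.57000e-01]
riser [ 6.02279e+02 -2.90597e+02  5.00430e+01  1.31594e+02 -3.06000e-01]
```

Segmentation sizes match the stated dimensions to within 4 mm. The bed is at (537.6, 211.9) with yaw 1.231, and the shoe sits about +3 to +5 mm along bed x. The rest is at (534.7, -94.4) with yaw -0.157, and the riser at (602.3, -290.6) with yaw -0.306. First I'll turn the tool to the riser's yaw.

>>> arm_command --targets '[{"hand": 1, "yaw": 0.1495}, {"hand": 1, "yaw": 0.1495}, {"hand": 1, "yaw": 0.1495}, {"hand": 1, "yaw": 0.1495}, {"hand": 1, "yaw": 0.1495}, {"hand": 1, "yaw": 0.1495}, {"hand": 1, "yaw": 0.1495}, {"hand": 1, "yaw": 0.1495}, {"hand": 1, "yaw": 0.1495}, {"hand": 1, "yaw": 0.1495}]' --newtons 25

```text
schema error: expected keys hand, x, y, z, yaw
```

>>> arm_command --targets '[{"hand": 1, "yaw": 0.1495}, {"hand": 1, "yaw": 0.1495}, {"hand": 1, "yaw": 0.1495}, {"hand": 1, "yaw": 0.1495}, {"hand": 1, "yaw": 0.1495}, {"hand": 1, "yaw": 0.1495}, {"hand": 1, "yaw": 0.1495}, {"hand": 1, "yaw": 0.1495}, {"hand": 1, "yaw": 0.1495}, {"hand": 1, "yaw": 0.1495}]'

```text
schema error: expected keys hand, x, y, z, yaw
```

```bash
cat >> h.py <<'E'
def go(x,y,z,yaw):
    "tool-frame shift (mm) and tool turn from the measured pose to a world goal"
    s=manip.read_state(); p=s["eef_pos"]; w=s["eef_rot"][2]; d=np.array([x,y,z])-p
    T=np.array([[np.cos(w),np.sin(w),0],[np.sin(w),-np.cos(w),0],[0,0,-1]])
    print("t",round(s["clock"],2),"pos",p.round(1),"yaw",round(w,4),"F",s["wrist_force"].round(1),"gap",round(s["finger_gap"],1))
    print("shift",(T@d).round(1),"turn",round((w-yaw+np.pi)%(2*np.pi)-np.pi,4))
E
python3 -c "
from h import *
go(602.3,-290.6,205,-.306)"
```

```text
t 0.1 pos [243.5 492.9 205. ] yaw 2.6828 F [-0.1  1.1 -0.5] gap 94.3
shift [-668.7 -543.6   -0. ] turn 2.9888
```

>>> arm_command --targets '[{"hand": 1, "x": 0, "y": 0, "z": 0, "yaw": 0.1495}, {"hand": 1, "x": 0, "y": 0, "z": 0, "yaw": 0.1495}, {"hand": 1, "x": 0, "y": 0, "z": 0, "yaw": 0.1495}, {"hand": 1, "x": 0, "y": 0, "z": 0, "yaw": 0.1495}, {"hand": 1, "x": 0, "y": 0, "z": 0, "yaw": 0.1495}, {"hand": 1, "x": 0, "y": 0, "z": 0, "yaw": 0.1495}, {"hand": 1, "x": 0, "y": 0, "z": 0, "yaw": 0.1495}, {"hand": 1, "x": 0, "y": 0, "z": 0, "yaw": 0.1495}, {"hand": 1, "x": 0, "y": 0, "z": 0, "yaw": 0.1495}, {"hand": 1, "x": 0, "y": 0, "z": 0, "yaw": 0.1495}]' --newtons 25

```text
clock: 1.1
eef_pos: [243.5, 493.0, 205.1]
eef_rot: [-3.141, 0.001, 1.182]
wrist_force: [-0.1, 0.7, 0.1]
finger_gap: 93.9
finger_force: 0.0
```

>>> arm_command --targets '[{"hand": 1, "x": 0, "y": 0, "z": 0, "yaw": 0.1495}, {"hand": 1, "x": 0, "y": 0, "z": 0, "yaw": 0.1495}, {"hand": 1, "x": 0, "y": 0, "z": 0, "yaw": 0.1495}, {"hand": 1, "x": 0, "y": 0, "z": 0, "yaw": 0.1495}, {"hand": 1, "x": 0, "y": 0, "z": 0, "yaw": 0.1495}, {"hand": 1, "x": 0, "y": 0, "z": 0, "yaw": 0.1495}, {"hand": 1, "x": 0, "y": 0, "z": 0, "yaw": 0.1495}, {"hand": 1, "x": 0, "y": 0, "z": 0, "yaw": 0.1495}, {"hand": 1, "x": 0, "y": 0, "z": 0, "yaw": 0.1495}, {"hand": 1, "x": 0, "y": 0, "z": 0, "yaw": 0.1495}]'

```text
clock: 2.1
eef_pos: [310.8, 437.6, 197.9]
eef_rot: [-3.09, 0.086, -0.175]
wrist_force: [0.2, 0.2, -0.5]
finger_gap: 93.9
finger_force: 0.0
```

```bash
python3 -c "
from h import *
go(602.3,-290.6,205,-.306)"
```

```text
t 2.1 pos [310.8 437.6 197.9] yaw -0.1745 F [ 0.2  0.2 -0.5] gap 93.9
shift [413.5 666.5  -7.1] turn 0.1315
```

The last turn hit joint 6's limit at this azimuth, so I'll translate towards the riser, which frees it.

>>> arm_command --targets '[{"hand": 1, "x": 0.02, "y": 0.04, "z": 0, "yaw": 0}, {"hand": 1, "x": 0.02, "y": 0.04, "z": 0, "yaw": 0}, {"hand": 1, "x": 0.02, "y": 0.04, "z": 0, "yaw": 0}, {"hand": 1, "x": 0.02, "y": 0.04, "z": 0, "yaw": 0}, {"hand": 1, "x": 0.02, "y": 0.04, "z": 0, "yaw": 0}, {"hand": 1, "x": 0.02, "y": 0.04, "z": 0, "yaw": 0}]'

```text
clock: 2.7
eef_pos: [386.0, 179.7, 175.8]
eef_rot: [-3.091, 0.084, -0.172]
wrist_force: [0.7, 0.3, 0.4]
finger_gap: 94.3
finger_force: 0.0
```

```bash
python3 -c "
from h import *
go(602.3,-290.6,205,-.306);print(manip.read_state()['joints'],manip.read_state()['eef_rot'])"
```

```text
t 2.7 pos [386.  179.7 175.8] yaw -0.1722 F [0.7 0.3 0.4] gap 94.3
shift [293.7 426.3 -29.2] turn 0.1338
[0.29658713 0.07767297 1.860661   0.08740912 1.25678171 2.01244668] [-3.09107822  0.08428076 -0.17217357]
```

The joint limit left a 0.098 rad tilt in the commanded pose, with the fingers leaning inwards along azimuth -0.71. Over-reaching outwards at that azimuth should take it out. I'll use the full rotation in the helper.

```bash
cat >> h.py <<'E'
from scipy.spatial.transform import Rotation as Ro
def go(x,y,z,yaw):
    s=manip.read_state(); p=s["eef_pos"]; R=Ro.from_euler("xyz",s["eef_rot"]).as_matrix(); d=np.array([x,y,z])-p
    w=np.arctan2(R[1,0],R[0,0])
    print("t",round(s["clock"],2),"pos",p.round(1),"yaw",round(w,4),"F",s["wrist_force"].round(1),"M",s["moment"].round(2),"gap",round(s["finger_gap"],1))
    print("tilt(world xy of tool z)",R[:2,2].round(4),"j",s["joints"].round(3))
    print("shift",(R.T@d).round(1),"turn",round((w-yaw+np.pi)%(2*np.pi)-np.pi,4))
E
python3 -c "
from h import *
go(580,-498,200,-.306)"
```

```text
t 2.7 pos [386.  179.7 175.8] yaw -0.1722 F [0.7 0.3 0.4] M [ 0.    0.09 -0.04] gap 94.3
tilt(world xy of tool z) [-0.0742  0.0642] j [0.297 0.078 1.861 0.087 1.257 2.012]
shift [304.1 631.2 -81.9] turn 0.1338
```

>>> arm_command --targets '[{"hand": 1, "x": 0.02, "y": 0.042, "z": -0.0055, "yaw": 0}, {"hand": 1, "x": 0.02, "y": 0.042, "z": -0.0055, "yaw": 0}, {"hand": 1, "x": 0.02, "y": 0.042, "z": -0.0055, "yaw": 0}, {"hand": 1, "x": 0.02, "y": 0.042, "z": -0.0055, "yaw": 0}, {"hand": 1, "x": 0.02, "y": 0.042, "z": -0.0055, "yaw": 0}, {"hand": 1, "x": 0.02, "y": 0.042, "z": -0.0055, "yaw": 0}, {"hand": 1, "x": 0.02, "y": 0.042, "z": -0.0055, "yaw": 0}, {"hand": 1, "x": 0.02, "y": 0.042, "z": -0.0055, "yaw": 0}, {"hand": 1, "x": 0.02, "y": 0.042, "z": -0.0055, "yaw": 0}, {"hand": 1, "x": 0.02, "y": 0.042, "z": -0.0055, "yaw": 0}]'

```text
clock: 3.7
eef_pos: [512.8, -271.1, 192.5]
eef_rot: [-3.091, 0.085, -0.173]
wrist_force: [1.2, 0.6, -0.4]
finger_gap: 94.1
finger_force: 0.0
```

>>> arm_command --targets '[{"hand": 1, "x": 0.02, "y": 0.042, "z": -0.0055, "yaw": 0}, {"hand": 1, "x": 0.02, "y": 0.042, "z": -0.0055, "yaw": 0}, {"hand": 1, "x": 0.02, "y": 0.042, "z": -0.0055, "yaw": 0}, {"hand": 1, "x": 0.02, "y": 0.042, "z": -0.0055, "yaw": 0}, {"hand": 1, "x": 0.02, "y": 0.042, "z": -0.0055, "yaw": 0}]'

```text
clock: 4.2
eef_pos: [574.1, -488.5, 200.5]
eef_rot: [-3.091, 0.085, -0.173]
wrist_force: [0.9, 0.4, 0.5]
finger_gap: 94.1
finger_force: 0.0
```

```bash
python3 -c "
from h import *
go(620,-533,200,-.306)"
```

```text
t 4.2 pos [ 574.1 -488.5  200.5] yaw -0.1731 F [0.9 0.4 0.5] M [-0.01  0.11  0.04] gap 94.1
tilt(world xy of tool z) [-0.0747  0.0647] j [-0.752  0.894  0.624 -0.004  1.723  0.993]
shift [52.7 35.7 -5.8] turn 0.1329
```

>>> arm_command --targets '[{"hand": 1, "x": 0.0166, "y": 0.0113, "z": -0.002, "yaw": 0}, {"hand": 1, "x": 0.0166, "y": 0.0113, "z": -0.002, "yaw": 0}, {"hand": 1, "x": 0.0166, "y": 0.0113, "z": -0.002, "yaw": 0}, {"hand": 1, "x": 0, "y": 0, "z": 0, "yaw": 0}]'

```text
clock: 4.6
eef_pos: [608.5, -521.0, 190.9]
eef_rot: [-3.089, 0.087, -0.172]
wrist_force: [0.2, -0.2, -1.0]
finger_gap: 94.0
finger_force: 0.0
```

```bash
python3 -c "
from h import *
go(650,-562,200,-.306)"
```

```text
t 4.6 pos [ 608.5 -521.   190.9] yaw -0.1724 F [ 0.2 -0.2 -1. ] M [-0.06  0.13 -0.06] gap 94.0
tilt(world xy of tool z) [-0.0768  0.0672] j [-0.753  1.119  0.24  -0.004  1.884  0.992]
shift [ 46.9  32.6 -15. ] turn 0.1336
```

>>> arm_command --targets '[{"hand": 1, "x": 0.035, "y": 0.024, "z": -0.011, "yaw": 0}, {"hand": 1, "x": 0, "y": 0, "z": 0, "yaw": 0}]'

```text
clock: 4.8
eef_pos: [614.0, -529.4, 196.4]
eef_rot: [-3.11, 0.052, -0.174]
wrist_force: [-0.3, -0.1, 0.0]
finger_gap: 93.8
finger_force: 0.0
```

```bash
python3 -c "
from h import *
go(650,-562,200,-.306)"
```

```text
t 4.8 pos [ 614.  -529.4  196.4] yaw -0.1738 F [-0.3 -0.1  0. ] M [ 0.02  0.11 -0.04] gap 93.8
tilt(world xy of tool z) [-0.046   0.0397] j [-0.756  1.115  0.235 -0.003  1.853  0.989]
shift [40.9 25.7 -6.5] turn 0.1322
```

The tilt dropped from 0.10 to 0.06. I'll do the same push again, then a smaller one.

>>> arm_command --targets '[{"hand": 1, "x": 0.037, "y": 0.024, "z": -0.007, "yaw": 0}, {"hand": 1, "x": 0, "y": 0, "z": 0, "yaw": 0}]'

```text
clock: 5.0
eef_pos: [619.1, -535.8, 189.6]
eef_rot: [-3.122, 0.032, -0.174]
wrist_force: [0.3, -0.8, -0.7]
finger_gap: 94.1
finger_force: 0.0
```

```bash
python3 -c "
from h import *
go(650,-562,200,-.306)"
```

```text
t 5.0 pos [ 619.1 -535.8  189.6] yaw -0.1743 F [ 0.3 -0.8 -0.7] M [0.04 0.17 0.01] gap 94.1
tilt(world xy of tool z) [-0.0286  0.0248] j [-0.758  1.122  0.235 -0.002  1.822  0.987]
shift [ 34.6  20.2 -12. ] turn 0.1317
```

>>> arm_command --targets '[{"hand": 1, "x": 0.034, "y": 0.022, "z": -0.012, "yaw": 0}, {"hand": 1, "x": 0, "y": 0, "z": 0, "yaw": 0}]'

```text
clock: 5.2
eef_pos: [623.1, -541.1, 189.9]
eef_rot: [-3.135, 0.012, -0.175]
wrist_force: [-1.1, -0.6, -0.3]
finger_gap: 94.2
finger_force: 0.0
```

```bash
python3 -c "
from h import *
go(602.3,-290.6,110,-.306)"
```

```text
t 5.2 pos [ 623.1 -541.1  189.9] yaw -0.1745 F [-1.1 -0.6 -0.3] M [0.07 0.11 0.01] gap 94.2
tilt(world xy of tool z) [-0.0102  0.0088] j [-7.590e-01  1.122e+00  2.350e-01 -1.000e-03  1.799e+00  9.860e-01]
shift [ -63.1 -242.5   82.3] turn 0.1315
```

>>> arm_command --targets '[{"hand": 1, "x": 0.023, "y": 0.015, "z": -0.01, "yaw": 0}, {"hand": 1, "x": 0, "y": 0, "z": 0, "yaw": 0}]'

```text
clock: 5.4
eef_pos: [625.2, -544.2, 192.0]
eef_rot: [3.14, -0.002, -0.175]
wrist_force: [-0.7, -0.0, 0.9]
finger_gap: 94.3
finger_force: 0.0
```

```bash
python3 -c "
from h import *
go(602.3,-290.6,110,-.306)"
```

```text
t 5.4 pos [ 625.2 -544.2  192. ] yaw -0.1746 F [-0.7 -0.   0.9] M [-0.04  0.11 -0.03] gap 94.3
tilt(world xy of tool z) [ 0.0017 -0.0015] j [-0.76   1.119  0.235  0.     1.785  0.985]
shift [ -66.8 -245.9   81.6] turn 0.1314
```

The tool is level again. Next is the move above the riser.

>>> arm_command --targets '[{"hand": 1, "x": -0.011, "y": -0.041, "z": 0.0, "yaw": 0}, {"hand": 1, "x": -0.011, "y": -0.041, "z": 0.01, "yaw": 0}, {"hand": 1, "x": -0.011, "y": -0.041, "z": 0.015, "yaw": 0}, {"hand": 1, "x": -0.011, "y": -0.041, "z": 0.015, "yaw": 0}, {"hand": 1, "x": -0.011, "y": -0.041, "z": 0.015, "yaw": 0}, {"hand": 1, "x": -0.011, "y": -0.041, "z": 0.015, "yaw": 0}, {"hand": 1, "x": 0, "y": 0, "z": 0, "yaw": 0.1314}, {"hand": 1, "x": 0, "y": 0, "z": 0, "yaw": 0}]'

```text
clock: 6.2
eef_pos: [608.2, -318.1, 125.4]
eef_rot: [3.141, -0.001, -0.307]
wrist_force: [0.5, -1.0, -0.1]
finger_gap: 93.6
finger_force: 0.0
```

Run:
```python
from h import *
go(602.3,-290.6,22,-.306)
im=camera("top")[:,:,::-1]; s=camera("side")[:,:,::-1]
a=cv2.resize(im[140:215,300:390],None,fx=4.4,fy=4.4,interpolation=3); b=cv2.resize(s[190:290,250:370],None,fx=3.3,fy=3.3,interpolation=3)
cv2.imwrite("pics/above.png",np.hstack([a,b[:330]]))
print(a.shape,b.shape)
```

```text
t 6.2 pos [ 608.2 -318.1  125.4] yaw -0.3068 F [ 0.5 -1.  -0.1] M [0.03 0.09 0.01] gap 93.6
tilt(world xy of tool z) [ 0.0005 -0.0004] j [-0.535  0.672  1.164 -0.     1.304  1.342]
shift [-14.  -24.5 103.4] turn -0.0008
(330, 396, 3) (330, 396, 3)
```

View pics/above.png

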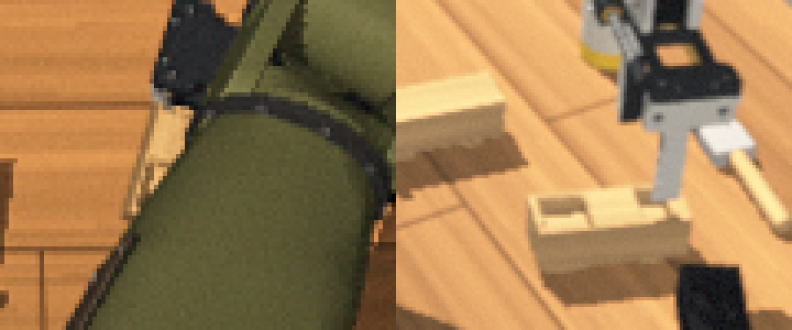

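The picture shows the riser below, still offset from the open gripper, with its long notch towards the -x end as expected. I'll correct the offset, descend and grip.

>>> arm_command --targets '[{"hand": 1, "x": -0.014, "y": -0.0245, "z": 0, "yaw": 0}, {"hand": 1, "x": 0, "y": 0, "z": 0.025, "yaw": 0}, {"hand": 1, "x": 0, "y": 0, "z": 0.03, "yaw": 0}, {"hand": 1, "x": 0, "y": 0, "z": 0.025, "yaw": 0}, {"hand": 1, "x": 0, "y": 0, "z": 0.0234, "yaw": 0}, {"hand": 1, "x": 0, "y": 0, "z": 0, "yaw": 0}, {"hand": 0, "x": 0, "y": 0, "z": 0, "yaw": 0}, {"hand": -0.2, "x": 0, "y": 0, "z": 0, "yaw": 0}, {"hand": -0.4, "x": 0, "y": 0, "z": 0, "yaw": 0}, {"hand": -0.5, "x": 0, "y": 0, "z": 0, "yaw": 0}]'

```text
clock: 7.3
eef_pos: [602.4, -291.8, 22.5]
eef_rot: [3.141, -0.002, -0.306]
wrist_force: [-0.6, -0.3, -0.3]
finger_gap: 65.1
finger_force: 0.0
```

>>> arm_command --targets '[{"hand": -1, "x": 0, "y": 0, "z": 0, "yaw": 0}, {"hand": -1, "x": 0, "y": 0, "z": 0, "yaw": 0}, {"hand": -1, "x": 0, "y": 0, "z": 0, "yaw": 0}]' --newtons 30

```text
clock: 7.6
eef_pos: [602.1, -291.5, 21.8]
eef_rot: [3.142, -0.001, -0.306]
wrist_force: [-0.2, 0.6, 2.2]
finger_gap: 47.8
finger_force: 30.0
```

```bash
python3 -c "
from h import *
go(602.3,-290.6,222,-.306)"
```

```text
t 7.6 pos [ 602.1 -291.5   21.8] yaw -0.3058 F [-0.2  0.6  2.2] M [0.17 0.2  0.01] gap 47.8
tilt(world xy of tool z) [ 0.0005 -0.0002] j [-0.506  0.746  1.297  0.     1.097  1.371]
shift [   0.    -0.9 -200.2] turn 0.0002
```

Gripped with a 47.8 mm gap. I'll lift and work out the carry.

>>> arm_command --targets '[{"hand": -1, "x": 0, "y": 0, "z": -0.02, "yaw": 0}, {"hand": -1, "x": 0, "y": 0, "z": -0.04, "yaw": 0}, {"hand": -1, "x": 0, "y": 0, "z": -0.04, "yaw": 0}, {"hand": -1, "x": 0, "y": 0, "z": -0.03, "yaw": 0}, {"hand": -1, "x": 0, "y": 0, "z": 0, "yaw": 0}]'

```text
clock: 8.1
eef_pos: [603.4, -292.2, 156.4]
eef_rot: [3.14, -0.007, -0.306]
wrist_force: [-0.4, -0.2, -1.8]
finger_gap: 48.2
finger_force: 30.0
```

```bash
python3 -c "
from h import *
go(539,215.7,150,1.231)"
```

```text
t 8.1 pos [ 603.4 -292.2  156.4] yaw -0.3058 F [-0.4 -0.2 -1.8] M [0.02 0.15 0.02] gap 48.2
tilt(world xy of tool z) [ 0.0065 -0.0036] j [-0.506  0.605  1.198 -0.     1.331  1.371]
shift [-214.3 -465.     4.1] turn -1.5368
```

>>> arm_command --targets '[{"hand": -1, "x": -0.01, "y": -0.022, "z": 0, "yaw": 0}, {"hand": -1, "x": -0.019, "y": -0.042, "z": 0, "yaw": 0}, {"hand": -1, "x": -0.02, "y": -0.044, "z": 0, "yaw": 0}, {"hand": -1, "x": -0.02, "y": -0.044, "z": 0, "yaw": 0}, {"hand": -1, "x": -0.02, "y": -0.044, "z": 0, "yaw": 0}, {"hand": -1, "x": -0.02, "y": -0.044, "z": 0, "yaw": 0}, {"hand": -1, "x": -0.02, "y": -0.044, "z": 0, "yaw": 0}, {"hand": -1, "x": -0.02, "y": -0.044, "z": 0, "yaw": 0}, {"hand": -1, "x": -0.02, "y": -0.044, "z": 0, "yaw": 0}, {"hand": -1, "x": -0.02, "y": -0.044, "z": 0, "yaw": 0}]'

```text
clock: 9.1
eef_pos: [545.9, 163.9, 150.3]
eef_rot: [3.141, 0.001, -0.306]
wrist_force: [0.9, -0.7, -1.3]
finger_gap: 47.8
finger_force: 30.0
```

>>> arm_command --targets '[{"hand": -1, "x": -0.018, "y": -0.036, "z": 0, "yaw": 0}, {"hand": -1, "x": -0.005, "y": -0.012, "z": 0, "yaw": 0}, {"hand": -1, "x": 0, "y": 0, "z": 0, "yaw": -0.14}, {"hand": -1, "x": 0, "y": 0, "z": 0, "yaw": -0.14}, {"hand": -1, "x": 0, "y": 0, "z": 0, "yaw": -0.14}, {"hand": -1, "x": 0, "y": 0, "z": 0, "yaw": -0.14}, {"hand": -1, "x": 0, "y": 0, "z": 0, "yaw": -0.14}, {"hand": -1, "x": 0, "y": 0, "z": 0, "yaw": -0.14}, {"hand": -1, "x": 0, "y": 0, "z": 0, "yaw": -0.14}, {"hand": -1, "x": 0, "y": 0, "z": 0, "yaw": -0.14}]'

```text
clock: 10.1
eef_pos: [539.3, 214.0, 150.3]
eef_rot: [-3.141, 0.001, 0.819]
wrist_force: [0.1, -0.0, -1.0]
finger_gap: 48.0
finger_force: 30.0
```

>>> arm_command --targets '[{"hand": -1, "x": 0, "y": 0, "z": 0, "yaw": -0.14}, {"hand": -1, "x": 0, "y": 0, "z": 0, "yaw": -0.14}, {"hand": -1, "x": 0, "y": 0, "z": 0, "yaw": -0.137}, {"hand": -1, "x": 0, "y": 0, "z": 0, "yaw": 0}, {"hand": -1, "x": 0, "y": 0, "z": 0, "yaw": 0}]'

```text
clock: 10.6
eef_pos: [539.4, 214.3, 150.8]
eef_rot: [-3.141, 0.001, 1.227]
wrist_force: [-0.1, -0.2, -2.0]
finger_gap: 47.7
finger_force: 30.0
```

Run:
```python
from h import *
go(539,215.7,74,1.231)
s=camera("side")[:,:,::-1]; t=camera("top")[:,:,::-1]
b=cv2.resize(s[120:220,170:290],None,fx=3.3,fy=3.3,interpolation=3)
a=cv2.resize(t[155:230,160:250],None,fx=4.4,fy=4.4,interpolation=3)
cv2.imwrite("pics/carry.png",np.hstack([a,b]))
```

```text
t 10.6 pos [539.4 214.3 150.8] yaw 1.2266 F [-0.1 -0.2 -2. ] M [-0.01  0.07 -0.03] gap 47.7
tilt(world xy of tool z) [-0.0007 -0.0005] j [ 0.315  0.416  1.495 -0.     1.231  0.66 ]
shift [ 1.2 -0.8 76.8] turn -0.0044
```

View pics/carry.png

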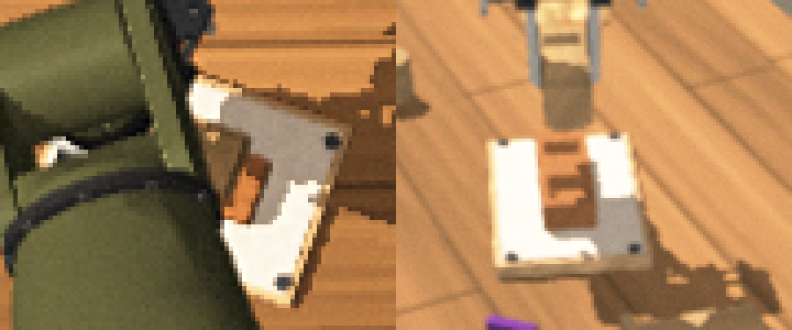

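The riser hangs level over the shoe. I'll descend to just above it, then feel for it.

>>> arm_command --targets '[{"hand": -1, "x": 0.0012, "y": -0.0008, "z": 0.03, "yaw": -0.0044}, {"hand": -1, "x": 0, "y": 0, "z": 0.025, "yaw": 0}, {"hand": -1, "x": 0, "y": 0, "z": 0.015, "yaw": 0}, {"hand": -1, "x": 0, "y": 0, "z": 0.004, "yaw": 0}, {"hand": -1, "x": 0, "y": 0, "z": 0, "yaw": 0}]'

```text
clock: 11.2
eef_pos: [539.3, 216.2, 77.6]
eef_rot: [3.141, 0.0, 1.235]
wrist_force: [0.5, -0.3, -0.9]
finger_gap: 47.8
finger_force: 30.0
```

>>> arm_command --targets '[{"hand": -1, "x": 0, "y": 0, "z": 0.002, "yaw": 0}, {"hand": -1, "x": 0, "y": 0, "z": 0.002, "yaw": 0}, {"hand": -1, "x": 0, "y": 0, "z": 0.002, "yaw": 0}, {"hand": -1, "x": 0, "y": 0, "z": 0, "yaw": 0}]'

```text
clock: 11.6
eef_pos: [539.3, 216.3, 71.7]
eef_rot: [3.141, -0.0, 1.236]
wrist_force: [-0.0, 0.4, -0.8]
finger_gap: 47.5
finger_force: 30.0
```

```bash
python3 -c "
from h import *
go(539,215.7,60,1.231)"
```

```text
t 11.6 pos [539.3 216.3  71.7] yaw 1.2355 F [-0.   0.4 -0.8] M [-0.    0.07 -0.02] gap 47.5
tilt(world xy of tool z) [0.0008 0.    ] j [ 0.318  0.507  1.561 -0.     1.072  0.654]
shift [-0.7 -0.1 11.7] turn 0.0045
```

No contact yet at nominal top level. I'll creep down further.

>>> arm_command --targets '[{"hand": -1, "x": 0, "y": 0, "z": 0.0015, "yaw": 0}, {"hand": -1, "x": 0, "y": 0, "z": 0.0015, "yaw": 0}, {"hand": -1, "x": 0, "y": 0, "z": 0, "yaw": 0}]'

```text
clock: 11.9
eef_pos: [539.5, 216.5, 71.4]
eef_rot: [3.14, -0.001, 1.236]
wrist_force: [-13.3, -3.9, 29.5]
finger_gap: 47.8
finger_force: 30.0
```

```bash
python3 -c "
from h import *
go(539,215.7,60,1.231)"
```

```text
t 11.9 pos [539.5 216.5  71.4] yaw 1.2356 F [-13.3  -3.9  29.5] M [-0.86  2.86 -0.01] gap 47.8
tilt(world xy of tool z) [0.0018 0.0005] j [ 0.319  0.508  1.562 -0.     1.07   0.654]
shift [-0.9 -0.2 11.4] turn 0.0046
```

Contact at TCP 71.4 mm with 30 N. The lateral force points to bed -x and +y, as if the lugs sit on a chamfer. I'll ease the pressure and slide that way.

>>> arm_command --targets '[{"hand": -1, "x": -0.001, "y": -0.001, "z": -0.0015, "yaw": 0}, {"hand": -1, "x": -0.001, "y": -0.0007, "z": 0, "yaw": 0}, {"hand": -1, "x": 0, "y": 0, "z": 0, "yaw": 0}]'

```text
clock: 12.2
eef_pos: [538.2, 215.6, 71.6]
eef_rot: [3.138, -0.003, 1.236]
wrist_force: [1.9, 2.3, 9.8]
finger_gap: 47.7
finger_force: 30.0
```

```bash
cat >> h.py <<'E'
def bed(b=(537.6,211.9,1.231)):
    s=manip.read_state();c,q=np.cos(b[2]),np.sin(b[2]);R=np.array([[c,q],[-q,c]])
    print("t",round(s["clock"],2),"bed xy",(R@(s["eef_pos"][:2]-b[:2])).round(2),"z",round(s["eef_pos"][2],2),"Fbed",(R@s["wrist_force"][:2]).round(1),round(s["wrist_force"][2],1),"Mbed",(R@s["moment"][:2]).round(2),s["moment"][2].round(2),"yaw",s["eef_rot"][2].round(4),"gap",round(s["finger_gap"],1))
E
python3 -c "
from h import *
bed()"
```

```text
t 12.2 bed xy [3.67 0.69] z 71.63 Fbed [ 2.8 -1.1] 9.8 Mbed [-0.09 -0.37] 0.01 yaw 1.2356 gap 47.7
```

>>> arm_command --targets '[{"hand": -1, "x": -0.001, "y": 0, "z": 0, "yaw": 0}, {"hand": -1, "x": 0, "y": 0, "z": 0.001, "yaw": 0}, {"hand": -1, "x": 0, "y": 0, "z": 0, "yaw": 0}]'

```text
clock: 12.5
eef_pos: [537.9, 215.0, 71.6]
eef_rot: [3.138, -0.003, 1.236]
wrist_force: [-3.1, 3.3, 19.9]
finger_gap: 47.6
finger_force: 30.0
```

```bash
python3 -c "
from h import *
bed()"
```

```text
t 12.5 bed xy [3.01 0.72] z 71.57 Fbed [2.1 4. ] 19.9 Mbed [ 0.93 -0.06] -0.03 yaw 1.2357 gap 47.6
```

Flat contact, with the pressure centre biased to the -x side, which suggests the block sits too far to -x. I'll sweep +x lightly.

>>> arm_command --targets '[{"hand": -1, "x": 0, "y": 0.0005, "z": -0.001, "yaw": 0.004}, {"hand": -1, "x": 0.0015, "y": 0, "z": 0, "yaw": 0}, {"hand": -1, "x": 0.0015, "y": 0, "z": 0, "yaw": 0}, {"hand": -1, "x": 0.0015, "y": 0, "z": 0, "yaw": 0}, {"hand": -1, "x": 0, "y": 0, "z": 0, "yaw": 0}]'

```text
clock: 13.0
eef_pos: [538.9, 217.9, 70.6]
eef_rot: [3.14, -0.0, 1.231]
wrist_force: [-0.7, -0.1, -1.8]
finger_gap: 47.9
finger_force: 30.0
```

```bash
python3 -c "
from h import *
bed()"
```

```text
t 13.0 bed xy [6.07 0.77] z 70.56 Fbed [-0.3  0.7] -1.8 Mbed [0.04 0.06] -0.04 yaw 1.2314 gap 47.9
```

>>> arm_command --targets '[{"hand": -1, "x": 0.0015, "y": 0, "z": 0, "yaw": 0}, {"hand": -1, "x": 0.001, "y": 0, "z": 0, "yaw": 0}, {"hand": -1, "x": 0, "y": 0, "z": 0, "yaw": 0}]'

```text
clock: 13.3
eef_pos: [539.2, 220.5, 69.6]
eef_rot: [-3.141, 0.0, 1.232]
wrist_force: [1.2, -0.6, -2.0]
finger_gap: 47.7
finger_force: 30.0
```

```bash
python3 -c "
from h import *
bed()"
```

```text
t 13.3 bed xy [8.68 1.35] z 69.6 Fbed [-0.2 -1.4] -2.0 Mbed [0.03 0.09] 0.03 yaw 1.2317 gap 47.7
```

It dropped in around x = 6 to 8 and the forces went to zero. Now lower.

>>> arm_command --targets '[{"hand": -1, "x": -0.0005, "y": 0, "z": 0.002, "yaw": 0}, {"hand": -1, "x": 0, "y": 0, "z": 0.0015, "yaw": 0}, {"hand": -1, "x": 0, "y": 0, "z": 0, "yaw": 0}]'

```text
clock: 13.6
eef_pos: [539.0, 219.8, 66.1]
eef_rot: [-3.141, 0.0, 1.232]
wrist_force: [0.0, 0.1, -0.9]
finger_gap: 47.6
finger_force: 30.0
```

```bash
python3 -c "
from h import *
bed()"
```

```text
t 13.6 bed xy [7.96 1.29] z 66.06 Fbed [ 0.1 -0. ] -0.9 Mbed [0.06 0.1 ] -0.03 yaw 1.2315 gap 47.6
```

It's going freely into the notches. I'll continue down to home, nominally TCP 59.6 to 60.

>>> arm_command --targets '[{"hand": -1, "x": 0, "y": 0, "z": 0.002, "yaw": 0}, {"hand": -1, "x": 0, "y": 0, "z": 0.002, "yaw": 0}, {"hand": -1, "x": 0, "y": 0, "z": 0.002, "yaw": 0}, {"hand": -1, "x": 0, "y": 0, "z": 0.001, "yaw": 0}, {"hand": -1, "x": 0, "y": 0, "z": 0, "yaw": 0}]'

```text
clock: 14.1
eef_pos: [539.3, 219.9, 59.7]
eef_rot: [3.141, -0.0, 1.232]
wrist_force: [-2.2, -1.0, 3.6]
finger_gap: 48.0
finger_force: 30.0
```

```bash
python3 -c "
from h import *
bed()"
```

```text
t 14.1 bed xy [8.11 1.11] z 59.72 Fbed [-1.7  1.7] 3.6 Mbed [0.43 0.33] 0.04 yaw 1.2316 gap 48.0
```

The riser is home: contact at TCP 59.7, exactly 12 mm below the flat contact. Release and rise.

>>> arm_command --targets '[{"hand": -0.2, "x": 0, "y": 0, "z": 0, "yaw": 0}, {"hand": 0.2, "x": 0, "y": 0, "z": 0, "yaw": 0}, {"hand": 0.6, "x": 0, "y": 0, "z": 0, "yaw": 0}, {"hand": 1, "x": 0, "y": 0, "z": 0, "yaw": 0}, {"hand": 1, "x": 0, "y": 0, "z": 0, "yaw": 0}, {"hand": 1, "x": 0, "y": 0, "z": -0.02, "yaw": 0}, {"hand": 1, "x": 0, "y": 0, "z": -0.04, "yaw": 0}, {"hand": 1, "x": 0, "y": 0, "z": -0.04, "yaw": 0}, {"hand": 1, "x": 0, "y": 0, "z": 0, "yaw": 0}]'

```text
clock: 15.0
eef_pos: [541.2, 220.7, 165.0]
eef_rot: [3.134, -0.005, 1.232]
wrist_force: [0.8, -0.1, -0.0]
finger_gap: 94.0
finger_force: 0.0
```

```bash
python3 -c "
from h import *
go(534.5,-94.4,150,-.157)"
```

```text
t 15.0 pos [541.2 220.7 165. ] yaw 1.2317 F [ 0.8 -0.1 -0. ] M [-0.03  0.1  -0.05] gap 94.0
tilt(world xy of tool z) [0.0085 0.0026] j [ 0.325  0.405  1.476 -0.     1.252  0.664]
shift [-299.4   98.4   14.1] turn 1.3887
```

>>> arm_command --targets '[{"hand": 1, "x": -0.04, "y": 0.013, "z": 0, "yaw": 0}, {"hand": 1, "x": -0.043, "y": 0.014, "z": 0, "yaw": 0}, {"hand": 1, "x": -0.043, "y": 0.014, "z": 0, "yaw": 0}, {"hand": 1, "x": -0.043, "y": 0.014, "z": 0, "yaw": 0}, {"hand": 1, "x": -0.043, "y": 0.014, "z": 0, "yaw": 0}, {"hand": 1, "x": -0.043, "y": 0.014, "z": 0, "yaw": 0}, {"hand": 1, "x": -0.043, "y": 0.014, "z": 0.014, "yaw": 0}]'

```text
clock: 15.7
eef_pos: [531.8, -95.3, 146.4]
eef_rot: [3.139, -0.0, 1.232]
wrist_force: [0.6, 0.4, -0.3]
finger_gap: 94.2
finger_force: 0.0
```

>>> arm_command --targets '[{"hand": 1, "x": 0, "y": 0, "z": 0, "yaw": 0.139}, {"hand": 1, "x": 0, "y": 0, "z": 0, "yaw": 0.139}, {"hand": 1, "x": 0, "y": 0, "z": 0, "yaw": 0.139}, {"hand": 1, "x": 0, "y": 0, "z": 0, "yaw": 0.139}, {"hand": 1, "x": 0, "y": 0, "z": 0, "yaw": 0.139}, {"hand": 1, "x": 0, "y": 0, "z": 0, "yaw": 0.139}, {"hand": 1, "x": 0, "y": 0, "z": 0, "yaw": 0.139}, {"hand": 1, "x": 0, "y": 0, "z": 0, "yaw": 0.139}, {"hand": 1, "x": 0, "y": 0, "z": 0, "yaw": 0.139}, {"hand": 1, "x": 0, "y": 0, "z": 0, "yaw": 0.138}]'

```text
clock: 16.7
eef_pos: [531.3, -93.3, 144.9]
eef_rot: [3.142, 0.0, -0.163]
wrist_force: [-0.2, 0.9, -0.2]
finger_gap: 94.0
finger_force: 0.0
```

>>> arm_command --targets '[{"hand": 1, "x": 0, "y": 0, "z": 0, "yaw": 0}, {"hand": 1, "x": 0, "y": 0, "z": 0, "yaw": 0}]'

```text
clock: 16.9
eef_pos: [531.4, -93.4, 145.1]
eef_rot: [3.142, 0.0, -0.153]
wrist_force: [0.6, -0.8, 0.3]
finger_gap: 94.2
finger_force: 0.0
```

Run:
```python
from h import *
go(534.5,-94.4,22,-.157)
s=camera("side")[:,:,::-1]
cv2.imwrite("pics/rest.png",cv2.resize(s[110:260,160:310],None,fx=4,fy=4,interpolation=3))
```

```text
t 16.9 pos [531.4 -93.4 145.1] yaw -0.1533 F [ 0.6 -0.8  0.3] M [ 0.04  0.17 -0.01] gap 94.2
tilt(world xy of tool z) [-0.0001 -0.    ] j [-0.242  0.334  1.622 -0.     1.185  1.482]
shift [  3.3   0.5 123.1] turn 0.0037
```

View pics/rest.png

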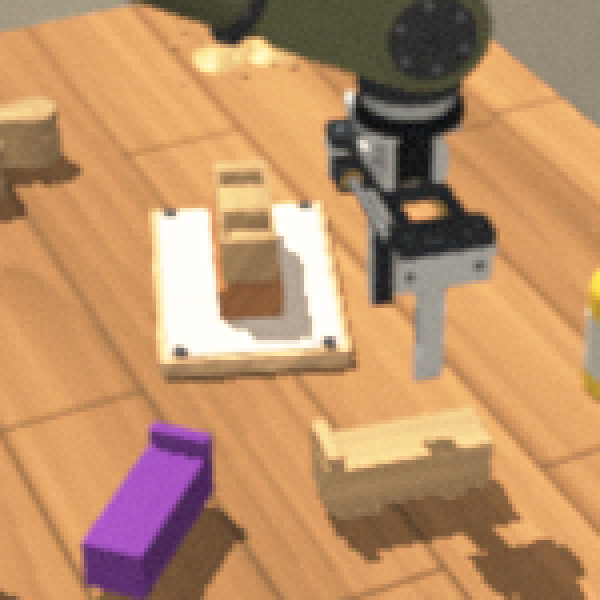

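The picture shows the riser seated flush on the shoe, with its long notch towards the camera. The rest's end stop is at its left (-x) end and the gripper is above it. Now grip the rest.

>>> arm_command --targets '[{"hand": 1, "x": 0.0033, "y": 0.0005, "z": 0.03, "yaw": 0.0037}, {"hand": 1, "x": 0, "y": 0, "z": 0.035, "yaw": 0}, {"hand": 1, "x": 0, "y": 0, "z": 0.033, "yaw": 0}, {"hand": 1, "x": 0, "y": 0, "z": 0.025, "yaw": 0}, {"hand": 1, "x": 0, "y": 0, "z": 0, "yaw": 0}, {"hand": 0, "x": 0, "y": 0, "z": 0, "yaw": 0}, {"hand": -0.2, "x": 0, "y": 0, "z": 0, "yaw": 0}, {"hand": -0.4, "x": 0, "y": 0, "z": 0, "yaw": 0}, {"hand": -0.5, "x": 0, "y": 0, "z": 0, "yaw": 0}]'

```text
clock: 17.85
eef_pos: [535.2, -94.5, 23.4]
eef_rot: [3.141, -0.002, -0.161]
wrist_force: [-0.2, -0.9, 0.3]
finger_gap: 65.4
finger_force: 0.0
```

>>> arm_command --targets '[{"hand": -1, "x": 0, "y": 0, "z": 0, "yaw": 0}, {"hand": -1, "x": 0, "y": 0, "z": 0, "yaw": 0}, {"hand": -1, "x": 0, "y": 0, "z": 0, "yaw": 0}, {"hand": -1, "x": 0, "y": 0, "z": 0, "yaw": 0}]'

```text
clock: 18.25
eef_pos: [534.8, -94.4, 22.7]
eef_rot: [3.142, -0.0, -0.161]
wrist_force: [-0.5, -0.2, 4.3]
finger_gap: 47.9
finger_force: 30.0
```

```bash
python3 -c "
from h import *
go(539.3,219.9,170,1.2316)"
```

```text
t 18.25 pos [534.8 -94.4  22.7] yaw -0.1611 F [-0.5 -0.2  4.3] M [0.03 0.32 0.02] gap 47.9
tilt(world xy of tool z) [ 0.0004 -0.0002] j [-0.242  0.507  1.7   -0.     0.934  1.49 ]
shift [ -45.9 -310.9 -147.4] turn -1.3927
```

Gripped. Lift, carry and turn.

>>> arm_command --targets '[{"hand": -1, "x": 0, "y": 0, "z": -0.02, "yaw": 0}, {"hand": -1, "x": 0, "y": 0, "z": -0.045, "yaw": 0}, {"hand": -1, "x": 0, "y": 0, "z": -0.045, "yaw": 0}, {"hand": -1, "x": 0, "y": 0, "z": -0.0375, "yaw": 0}, {"hand": -1, "x": -0.003, "y": -0.022, "z": 0, "yaw": 0}, {"hand": -1, "x": -0.007, "y": -0.048, "z": 0, "yaw": 0}, {"hand": -1, "x": -0.007, "y": -0.048, "z": 0, "yaw": 0}, {"hand": -1, "x": -0.007, "y": -0.048, "z": 0, "yaw": 0}, {"hand": -1, "x": -0.007, "y": -0.048, "z": 0, "yaw": 0}, {"hand": -1, "x": -0.007, "y": -0.048, "z": 0, "yaw": 0}]'

```text
clock: 19.25
eef_pos: [538.7, 172.2, 169.7]
eef_rot: [3.141, 0.0, -0.161]
wrist_force: [0.9, 0.4, -1.6]
finger_gap: 47.7
finger_force: 30.0
```

>>> arm_command --targets '[{"hand": -1, "x": -0.006, "y": -0.04, "z": 0, "yaw": 0}, {"hand": -1, "x": -0.002, "y": -0.009, "z": 0, "yaw": 0}, {"hand": -1, "x": 0, "y": 0, "z": 0, "yaw": -0.139}, {"hand": -1, "x": 0, "y": 0, "z": 0, "yaw": -0.139}, {"hand": -1, "x": 0, "y": 0, "z": 0, "yaw": -0.139}, {"hand": -1, "x": 0, "y": 0, "z": 0, "yaw": -0.139}, {"hand": -1, "x": 0, "y": 0, "z": 0, "yaw": -0.139}, {"hand": -1, "x": 0, "y": 0, "z": 0, "yaw": -0.139}, {"hand": -1, "x": 0, "y": 0, "z": 0, "yaw": -0.139}, {"hand": -1, "x": 0, "y": 0, "z": 0, "yaw": -0.139}]'

```text
clock: 20.25
eef_pos: [539.1, 219.3, 169.5]
eef_rot: [-3.142, 0.001, 0.956]
wrist_force: [-0.6, -0.1, -2.9]
finger_gap: 47.7
finger_force: 30.0
```

>>> arm_command --targets '[{"hand": -1, "x": 0, "y": 0, "z": 0, "yaw": -0.139}, {"hand": -1, "x": 0, "y": 0, "z": 0, "yaw": -0.1395}, {"hand": -1, "x": 0, "y": 0, "z": 0, "yaw": 0}, {"hand": -1, "x": 0, "y": 0, "z": 0, "yaw": 0}]'

```text
clock: 20.65
eef_pos: [539.1, 219.6, 169.7]
eef_rot: [-3.142, 0.0, 1.225]
wrist_force: [-0.7, 0.3, -1.4]
finger_gap: 47.8
finger_force: 30.0
```

```bash
python3 -c "
from h import *
go(539.3,219.9,120,1.2316)"
```

```text
t 20.65 pos [539.1 219.6 169.7] yaw 1.2248 F [-0.7  0.3 -1.4] M [ 0.02  0.11 -0.04] gap 47.8
tilt(world xy of tool z) [-0.0001 -0.0004] j [ 0.324  0.401  1.47  -0.     1.271  0.67 ]
shift [ 0.4  0.1 49.7] turn -0.0068
```

>>> arm_command --targets '[{"hand": -1, "x": 0.0004, "y": 0, "z": 0.025, "yaw": -0.0068}, {"hand": -1, "x": 0, "y": 0, "z": 0.02, "yaw": 0}, {"hand": -1, "x": 0, "y": 0, "z": 0.006, "yaw": 0}, {"hand": -1, "x": 0, "y": 0, "z": 0, "yaw": 0}, {"hand": -1, "x": 0, "y": 0, "z": 0.002, "yaw": 0}, {"hand": -1, "x": 0, "y": 0, "z": 0.002, "yaw": 0}, {"hand": -1, "x": 0, "y": 0, "z": 0.001, "yaw": 0}, {"hand": -1, "x": 0, "y": 0, "z": 0, "yaw": 0}]'

```text
clock: 21.45
eef_pos: [539.4, 220.4, 114.2]
eef_rot: [3.141, -0.0, 1.236]
wrist_force: [0.3, 0.4, -1.3]
finger_gap: 47.9
finger_force: 30.0
```

```bash
python3 -c "
from h import *
bed((539.3,219.9,1.2316))"
```

```text
t 21.45 bed xy [0.46 0.08] z 114.15 Fbed [ 0.4 -0.1] -1.3 Mbed [0.02 0.08] -0.02 yaw 1.236 gap 47.9
```

No contact yet. I'll go on in small steps.

>>> arm_command --targets '[{"hand": -1, "x": 0, "y": 0, "z": 0.0015, "yaw": 0.004}, {"hand": -1, "x": 0, "y": 0, "z": 0.001, "yaw": 0}, {"hand": -1, "x": 0, "y": 0, "z": 0, "yaw": 0}]'

```text
clock: 21.75
eef_pos: [539.2, 220.3, 111.3]
eef_rot: [3.142, 0.0, 1.232]
wrist_force: [0.3, 0.2, -2.1]
finger_gap: 48.2
finger_force: 30.0
```

```bash
python3 -c "
from h import *
bed((539.3,219.9,1.2316))"
```

```text
t 21.75 bed xy [0.37 0.19] z 111.25 Fbed [ 0.3 -0.2] -2.1 Mbed [0.01 0.05] 0.01 yaw 1.2321 gap 48.2
```

The lugs are in the notches, 3 mm below the flat contact level with no force. Continue to home, about 102.7.

>>> arm_command --targets '[{"hand": -1, "x": 0, "y": 0, "z": 0.002, "yaw": 0}, {"hand": -1, "x": 0, "y": 0, "z": 0.002, "yaw": 0}, {"hand": -1, "x": 0, "y": 0, "z": 0.002, "yaw": 0}, {"hand": -1, "x": 0, "y": 0, "z": 0.0015, "yaw": 0}, {"hand": -1, "x": 0, "y": 0, "z": 0.001, "yaw": 0}, {"hand": -1, "x": 0, "y": 0, "z": 0, "yaw": 0}]'

```text
clock: 22.35
eef_pos: [539.3, 220.3, 102.9]
eef_rot: [3.141, 0.0, 1.232]
wrist_force: [0.1, 0.8, -0.9]
finger_gap: 47.7
finger_force: 30.0
```

```bash
python3 -c "
from h import *
bed((539.3,219.9,1.2316))"
```

```text
t 22.35 bed xy [0.41 0.13] z 102.87 Fbed [0.8 0.1] -0.9 Mbed [0.01 0.01] 0.0 yaw 1.2322 gap 47.7
```

>>> arm_command --targets '[{"hand": -1, "x": 0, "y": 0, "z": 0.0008, "yaw": 0}, {"hand": -1, "x": 0, "y": 0, "z": 0, "yaw": 0}, {"hand": -1, "x": 0, "y": 0, "z": 0, "yaw": 0}]'

```text
clock: 22.65
eef_pos: [539.4, 220.4, 102.7]
eef_rot: [3.141, -0.0, 1.232]
wrist_force: [-2.7, -1.7, 4.7]
finger_gap: 47.8
finger_force: 30.0
```

>>> arm_command --targets '[{"hand": -0.2, "x": 0, "y": 0, "z": 0, "yaw": 0}, {"hand": 0.2, "x": 0, "y": 0, "z": 0, "yaw": 0}, {"hand": 0.6, "x": 0, "y": 0, "z": 0, "yaw": 0}, {"hand": 1, "x": 0, "y": 0, "z": 0, "yaw": 0}, {"hand": 1, "x": 0, "y": 0, "z": 0, "yaw": 0}, {"hand": 1, "x": 0, "y": 0, "z": -0.02, "yaw": 0}, {"hand": 1, "x": 0, "y": 0, "z": -0.04, "yaw": 0}, {"hand": 1, "x": 0, "y": 0, "z": -0.04, "yaw": 0}, {"hand": 1, "x": 0, "y": 0, "z": 0, "yaw": 0}]'

```text
clock: 23.55
eef_pos: [541.0, 221.0, 207.7]
eef_rot: [3.135, -0.005, 1.232]
wrist_force: [0.2, -0.6, 0.5]
finger_gap: 94.2
finger_force: 0.0
```

Run:
```python
from h import *
go(539.3,219.9,220,1.2316)
s=camera("side")[:,:,::-1]
cv2.imwrite("pics/done.png",cv2.resize(s[90:240,140:340],None,fx=4,fy=4,interpolation=3))
```

```text
t 23.55 pos [541.  221.  207.7] yaw 1.2322 F [ 0.2 -0.6  0.5] M [-0.05  0.06  0.  ] gap 94.2
tilt(world xy of tool z) [0.0084 0.0027] j [ 0.325  0.37   1.423 -0.     1.34   0.664]
shift [ -1.6  -1.2 -12.3] turn 0.0006
```

View pics/done.png

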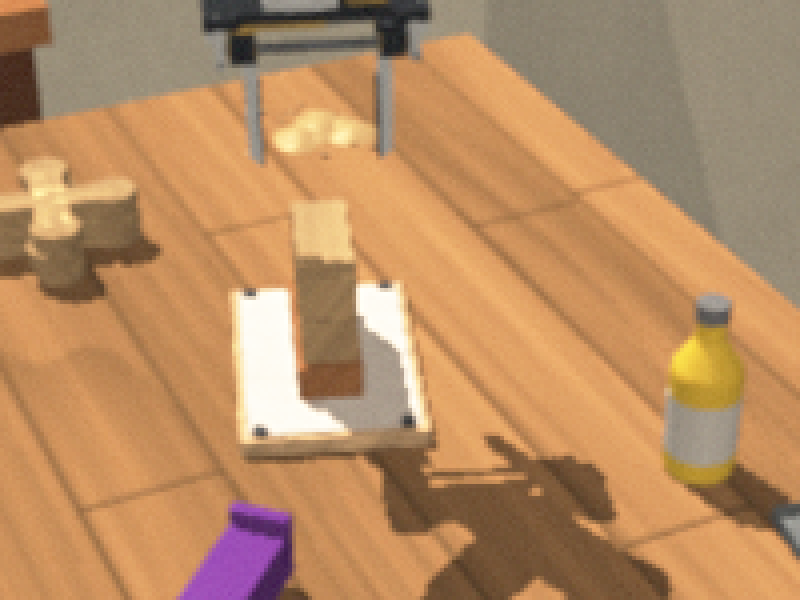

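The shoe, riser and rest stand level and flush at about (325,300), the gripper is clear above them, and the glue and blanks are where they were. I'll hand the job in.

```bash
python3 -c "
from cell import manip
print(manip.sign_off())"
```

```text
the job is handed in; nothing more can be done
None
```

The job is handed in at about 24 s: by force feel and the last picture, the riser is home in the shoe and the rest home on the riser, both level and released, with the bystanders left alone; no verdict came back.

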